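Swing the magnifier clear, then lid and seal the specimen tub

ROBOT

A 6-joint arm with a two-finger parallel gripper is mounted at the origin on a cart in front of the work surface, level with it; the furniture and walls round the work are solid. World frame = base frame: x ahead of the robot, y to its left, z up, the work surface at z = 0. Lengths are in m, angles in rad, forces in N, time in s.
With the tool pointing down it reaches from about 0.35 to 0.775 m from the base axis. Payload 7.3 kg.
Tool frame: the origin (TCP) lies on the mounting face of the last link; the fingertips stand 178 mm ahead of it and the grasp point (between the pads) lies 159 mm ahead of it (robot.tcp_to_tips is the distance from the TCP to the fingertips, in m); z points along the fingers, y is the direction in which the jaws open and shut (so a half turn about z gives the same grasp; the last joint's range is limited). The gripper opens to 92 mm and grips with 3 to 60 N. Pads are 19 mm wide; open, the fingers measure 130 mm over their backs; the gripper's body (75 mm by 190 mm) begins 47 mm behind the grasp point.
Start: joints at [-1.364, 0.342, 1.524, -0, 1.275, -0.146], TCP at [0.181, -0.493, 0.405] pointing down, gripper open.
Joint ranges: [-2.53, 2.53], [-0.77, 2.02], [0.04, 2.7], [-1, 4.14], [0.28, 2.66], [-3.11, 3.11]. Speed limits (rad/s): [2.57, 2.57, 3.14, 3.14, 3.14, 3.14].

INTERFACE

Orientations are given as [roll, pitch, yaw] about the fixed x, y, z axes, in that order (R = Rz(yaw) Ry(pitch) Rx(roll)).
In Python, from cell import robot, viewer gives the robot as it stands.
- The arm moves only by the shell command python3 -m creep 'ROWS' [OPENING] [FORCE]. ROWS is JSON, a list that holds one entry, the list of rows, each a list of 6 numbers: the shift along the world's x, y, z in mm, then the turn, a rotation vector about the world's x, y, z in degrees. A call has 1 to 5 rows; each row shifts and turns the pose as measured when the row begins; what a row does not reach is not made up. A row lasts 1/12 s, in which the tool goes at most 41.7 mm and 7.16 degrees, less where a joint would pass 70% of its speed; a pose out of reach is approached as far as the arm can. A call with a gripper value outside its range is refused whole. OPENING is the closure, from -1 (fully open) to 1 (shut), set as the call begins (- or left out, the last holds). The fingers move at their own pace and stop on an object; FORCE is the grip in N (left out, the last holds). Time passes only in rows, so rows that do not move let the fingers close. It gives the time, the measured TCP pose, the force and the opening at its end, in the units of the state.
- robot.observe(): the state, without advancing time (a new reading comes with each control period).
- viewer.read_camera(name): name is "scene" or "top" or "wrist"; returns the picture (384x512x3 uint8, blue, green, red); there is no depth.
- viewer.camera_model(name): a dict with "fx", "fy", "cx", "cy" (pixels), "k1" (the pictures are not rectified: a ray, as slopes to the right and down, at radius r is drawn at 1 + k1 r^2 times it, then the intrinsics apply), "pose" (4x4, takes a point from camera to world coordinates); the wrist camera has in their place "mount" (4x4, takes a point from camera to tool coordinates, whose origin is the TCP and whose axes are the flange's). Camera axes: x right, y up, looking along -z (the intrinsics and any distortion apply to the point x, -y, -z); pixel columns grow to the right and rows downward; lengths in m; the calibration is good to about 2 mm. A picture is of the moment at which its call begins: read the wrist's pose just before it. camera_model takes no time and is no camera call.
- robot.hand_in(): hands the job in, once; it reports no verdict.
The state is a dict: "time": time; "qpos": joint angles; "qvel": joint speeds; "joint_efforts": joint torques, N m; "tool_pos": TCP position; "tool_rot": TCP orientation; "contact_force": force on the tool from outside, world axes, zero at the start; "torque": the same for the moment, N m; "opening": finger opening in m.
Only numpy, scipy, OpenCV 4.12 (cv2) and the standard library are available. Lean on these libraries where they do the work, as an engineer would, in place of code of your own. Each camera call takes 0.05 s, during which the arm holds its last target. There are 200 camera calls.

TASK

Swing the bench magnifier's arm to the left so that its lens stands well clear of the white specimen tub (at least 20 cm from the tub's middle) and leave it there. Then lay the blue lid squarely on the tub and press it down at each corner in turn until the gasket is fully seated all round and the lid lies level and flush on the rim. Leave the mortar, the beaker, the tape roll and the blue marker where they are.

Things in the scene. Friction and masses are not known exactly. Their poses are not given: they have to be found in the camera images.
- tub: White tub fixed to the worktop, 120 x 160 x 80 mm (x, y, z), open on top, walls 10 mm thick, two stones inside. Origin: centre of its underside; z up, y along the long side. An orange gasket in four separate corner sections stands 7 mm above the rim, unpressed. The lid's origin is 73 mm above the tub's when laid on the unpressed gasket, 66 mm when seated on the rim.
- lid: Loose blue lid, 0.25 kg, right side up. Origin: centre of its underside; y along the long side. Upward from there: grey plug 92 x 132 x 14 mm that enters the tub's mouth with 4 mm play a side; blue panel 132 x 172 mm, z 14 to 23 mm, white thumb marks at (+-50, +-70) mm; grey bar handle along y, 18 mm wide, 90 mm long, z 35.5 to 49.5 mm. Fits either way round.
- magnifier_arm (a joint): Turning of the bench magnifier's arm about its post, which stands behind and to the left of the tub (rad). About 0 with the lens over the tub; grows as the arm swings clockwise seen from above, that is, with the lens going to the robot's left. Range -0.4 to 1.6; light friction, stays where it is left.
- magnifier_axis (a point): Point on the vertical hinge axis of the magnifier's arm, at the height of the arm (215 mm above the worktop). The post's foot is a disc of 100 mm diameter.
- magnifier_lens (a point): Centre of the magnifier's lens, in a black ring of 106 mm outer diameter and 14 mm thickness; level with the arm, 230 mm from the hinge axis.
- magnifier_peg (a point): Centre of the top of the upright red grip peg, 18 mm in diameter, at the outer end of the lens ring, 276 mm from the hinge axis. It stands 43 mm above the ring; its top is 265 mm above the worktop.
- seal_near_left (a joint): How far the gasket section at the near-left corner of the tub is pressed down (m): 0 unpressed, 0.007 when the lid there is fully home on the rim. Press point in the tub's frame: (-50, +70) mm. It gives under about 10 N (plus a little when pressed fast) and stays where it is pressed; all four at once from the middle of the lid would take over 40 N.
- seal_near_right (a joint): How far the gasket section at the near-right corner of the tub is pressed down (m): 0 unpressed, 0.007 when the lid there is fully home on the rim. Press point in the tub's frame: (-50, -70) mm. It gives under about 10 N (plus a little when pressed fast) and stays where it is pressed; all four at once from the middle of the lid would take over 40 N.
- seal_far_left (a joint): How far the gasket section at the far-left corner of the tub is pressed down (m): 0 unpressed, 0.007 when the lid there is fully home on the rim. Press point in the tub's frame: (+50, +70) mm. It gives under about 10 N (plus a little when pressed fast) and stays where it is pressed; all four at once from the middle of the lid would take over 40 N.
- seal_far_right (a joint): How far the gasket section at the far-right corner of the tub is pressed down (m): 0 unpressed, 0.007 when the lid there is fully home on the rim. Press point in the tub's frame: (+50, -70) mm. It gives under about 10 N (plus a little when pressed fast) and stays where it is pressed; all four at once from the middle of the lid would take over 40 N.
- mortar: Bystander: small white mortar, 98 mm wide, 63 mm tall; origin at the centre of its underside.
- beaker: Bystander: milky plastic beaker, 78 mm wide, 105 mm tall; origin at the centre of its underside.
- tape_roll: Bystander: roll of tan tape, 104 mm across, 25 mm high, lying flat; origin at the centre of its underside.
- marker_blue: Bystander: blue marker pen, 137 mm long, lying down; origin at the centre of its underside.

How it is judged:
On the way, in this order (a step that is already met when the one before it is completed fails the run):
1. the magnifier's lens is swung clear of the tub (horizontal distance between magnifier_lens and tub above 0.18 m), for 0.2 s.
2. the lid lies squarely on the tub, its plug in the mouth (horizontal distance between magnifier_lens and tub above 0.18 m and horizontal distance between lid and tub below 0.01 m and angle between the x axis of lid and the x axis of tub, either way round below 0.12 rad and angle between lid's own z axis and vertical below 0.15 rad and z of lid in the frame of tub below 0.08 m), for 0.2 s.
3. the gasket is pressed home at all four corners (horizontal distance between lid and tub below 0.01 m and angle between the x axis of lid and the x axis of tub, either way round below 0.12 rad and angle between lid's own z axis and vertical below 0.15 rad and value of joint each of seal_near_left, seal_near_right, seal_far_left, seal_far_right above 0.0055 m and z of lid in the frame of tub below 0.0685 m and angle between the z axis of lid and the z axis of tub, either way round below 0.025 rad), for 0.2 s.
At the end, for the whole second after the job is handed in: Lens over 180 mm (horizontally) from the tub's centre; lid at rest, centred on the tub within 10 mm, square within 0.12 rad, at most 2.5 mm above its seated height, level with the tub within 0.025 rad; every gasket section pressed down more than 5.5 of its 7 mm (all of step 3 and horizontal distance between magnifier_lens and tub above 0.18 m and linear speed of lid below 0.02 m/s); the robot touches nothing.
It fails at once if the small white mortar is moved more than 30 mm (distance of mortar from where it was at the start of the episode above 0.03 m).
It fails at once if the milky plastic beaker is moved more than 30 mm (distance of beaker from where it was at the start of the episode above 0.03 m).
It fails at once if the roll of tan tape is moved more than 30 mm (distance of tape_roll from where it was at the start of the episode above 0.03 m).
It fails at once if the blue marker pen is moved more than 30 mm (distance of marker_blue from where it was at the start of the episode above 0.03 m).
It also fails if it takes over 72 s, if anything falls off the work surface, if the arm or the gripper's body presses on something with over 40 N, if the wrist force passes 120 N, or if a joint passes its speed limit or range.

## Working session

There is one attempt and no reset: what is moved stays moved. The work goes in short steps, Python scripts to look and compute and a shell command to move; the robot and the scene stay as the last step left them, time stands still between calls to the robot, and variables do not carry over. Pictures are saved under pics/ and viewed, about 8 in all and at most 12, crops included, and the job is handed in when it is done.

```bash
ls; mkdir -p pics; cat > h.py <<'E'
import numpy as np, cv2
from scipy.spatial.transform import Rotation as R
from cell import robot, viewer
def shot(cam,fn,crop=None,s=1):
    st=robot.observe(); im=np.array(viewer.read_camera(cam)); 
    np.save('pics/last_%s.npy'%cam,im)
    if crop: im=im[crop[1]:crop[3],crop[0]:crop[2]]
    cv2.imwrite('pics/'+fn,cv2.resize(im,None,fx=s,fy=s,interpolation=cv2.INTER_CUBIC)); return st
def campose(cam,st=None):
    m=viewer.camera_model(cam)
    if 'pose' in m: return m,np.array(m['pose'])
    st=st or robot.observe(); T=np.eye(4); T[:3,3]=st['tool_pos']; T[:3,:3]=R.from_euler('xyz',st['tool_rot']).as_matrix()
    return m,T@np.array(m['mount'])
def ray(cam,u,v,st=None):
    m,P=campose(cam,st); a=np.array([(u-m['cx'])/m['fx'],(v-m['cy'])/m['fy']]); b=a.copy()
    for _ in range(30): b=a/(1+m['k1']*(b@b))
    d=P[:3,:3]@np.array([b[0],-b[1],-1]); return P[:3,3],d
def at(cam,u,v,z,st=None):
    o,d=ray(cam,u,v,st); return o+d*(z-o[2])/d[2]
def px(cam,p,st=None):
    m,P=campose(cam,st); q=np.linalg.inv(P)@np.r_[p,1]; b=np.array([q[0],-q[1]])/-q[2]; b=b*(1+m['k1']*(b@b))
    return np.array([b[0]*m['fx']+m['cx'],b[1]*m['fy']+m['cy']])
E
python3 - <<'E'
from h import *
shot('top','top1.png',s=1.5); shot('scene','scene1.png',s=1.5)
print(robot.observe())
for c in('top','scene'): print(viewer.camera_model(c))
print(viewer.camera_model('wrist'))
E
```

```text
pics
{'time': 0.1, 'qpos': array([-1.36399710e+00,  3.42644243e-01,  1.52494638e+00,  2.10159074e-05,
        1.27541007e+00, -1.45971739e-01]), 'qvel': array([-0.00044633, -0.00226226, -0.0013274 , -0.00096457, -0.0015258 ,
       -0.00100544]), 'joint_efforts': array([ 1.79956045e-03, -4.32003522e+01, -2.44694138e+01,  7.19071249e-02,
        5.26411249e-02, -5.85136513e-05]), 'tool_pos': array([ 0.18139773, -0.49252761,  0.40411017]), 'tool_rot': array([-3.14020251e+00, -2.24688441e-04,  3.52764681e-01]), 'contact_force': array([-0.0561562 , -0.15537871,  0.76484023]), 'torque': array([ 0.00157559,  0.00378882, -0.01251213]), 'opening': 0.09203416219928214}
{'fx': 365.26794292681575, 'fy': 365.26794292681575, 'cx': 250.70017736346284, 'cy': 191.1442221761358, 'k1': -0.03914088887779719, 'pose': array([[ 0.01322264,  0.98308746, -0.18265872,  0.31702707],
       [-0.99976079,  0.00981538, -0.01954519, -0.04410527],
       [-0.01742176,  0.18287347,  0.98298208,  1.41813132],
       [ 0.        ,  0.        ,  0.        ,  1.        ]])}
{'fx': 397.01908536081066, 'fy': 397.01908536081066, 'cx': 262.0654398060459, 'cy': 191.3892996155133, 'k1': -0.03857908263855568, 'pose': array([[-0.50633924,  0.4737799 , -0.72052285, -0.26447768],
       [-0.86223367, -0.26538883,  0.43141844,  0.4823448 ],
       [ 0.01317867,  0.83970315,  0.54288576,  0.81303583],
       [ 0.        ,  0.        ,  0.        ,  1.        ]])}
{'fx': 303.8592952357759, 'fy': 303.8592952357759, 'cx': 255.76729358918263, 'cy': 194.59560707290606, 'k1': -0.07840299409680788, 'mount': array([[-3.50607327e-05,  9.57421073e-01,  2.88695147e-01,
         7.79927564e-02],
       [ 9.99999999e-01,  3.94293103e-05, -9.31681727e-06,
        -7.81626420e-05],
       [-2.03031677e-05,  2.88695147e-01, -9.57421073e-01,
         1.88128799e-02],
       [ 0.00000000e+00,  0.00000000e+00,  0.00000000e+00,
         1.00000000e+00]])}
```

View pics/top1.png

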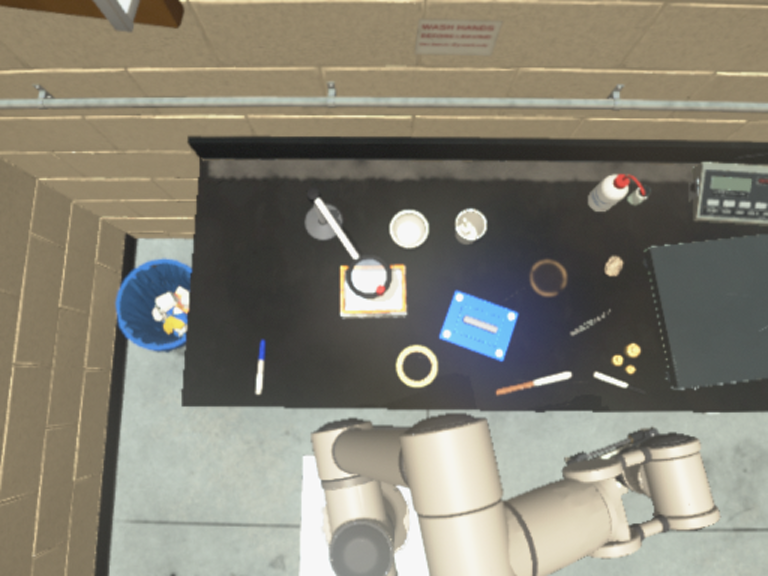

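View pics/scene1.png

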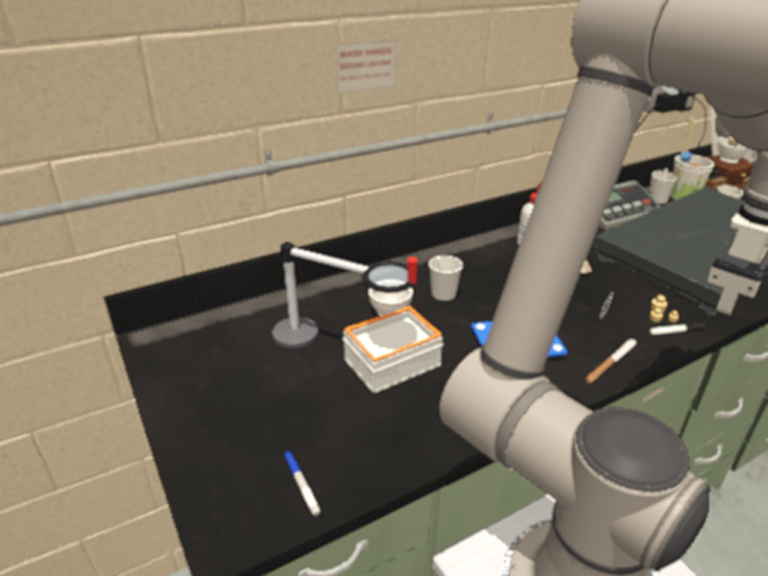

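The top view shows the tub at about (373,291), the lid at (479,325), the lens ring at (369,277), the peg at (381,290) and the hinge at (314,195), all in the 1.5x picture. The scene view agrees. I'll take a crop for finer pixel positions.

```bash
python3 - <<'E'
from h import *
im=np.load('pics/last_top.npy')[110:270,190:360]
cv2.imwrite('pics/topc.png',cv2.resize(im,None,fx=4.5,fy=3.75*1.0,interpolation=cv2.INTER_CUBIC)) if 0 else cv2.imwrite('pics/topc.png',cv2.resize(im[:150],None,fx=4,fy=4,interpolation=cv2.INTER_CUBIC))
f=lambda u,v,z:print(u,v,at('top',u/1.5,v/1.5,z).round(3))
f(314,195,.215);f(369,277,.215);f(381,290,.265);f(373,291,.08)
for u,v in((459,297),(518,313),(499,352),(447,334)):f(u,v,.023)
f(409,229,.06);f(470,226,.1);f(416,366,.025);f(260,367,.01);f(323,221,0)
E
```

```text
314 195 [0.755 0.126 0.215]
369 277 [ 0.563 -0.004  0.215]
381 290 [ 0.524 -0.032  0.265]
373 291 [ 0.555 -0.01   0.08 ]
459 297 [ 0.551 -0.23   0.023]
518 313 [ 0.511 -0.381  0.023]
499 352 [ 0.411 -0.33   0.023]
447 334 [ 0.456 -0.199  0.023]
409 229 [ 0.721 -0.1    0.06 ]
470 226 [ 0.718 -0.25   0.1  ]
416 366 [ 0.374 -0.12   0.025]
260 367 [0.367 0.278 0.01 ]
323 221 [0.76 0.13 0.  ]
```

View pics/topc.png

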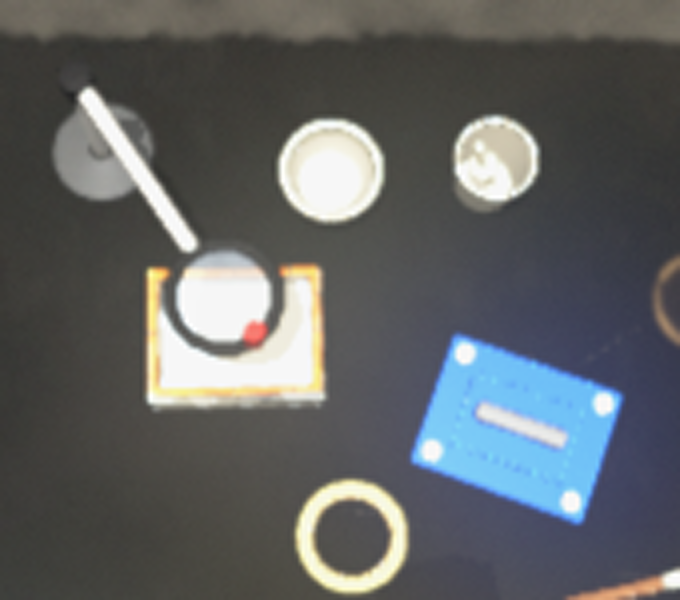

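The crop gives the gasket's outer corners at (148,268), (322,266), (325,394), (150,397), the thumb marks at (465,354), (603,403), (570,502), (432,450), the peg top at (255,334), the ring centre at (223,298) and the hinge at (75,76).

```bash
python3 - <<'E'
from h import *
g=lambda x,y,z:at('top',190+x/4-.4,110+y/4-.4,z)
def rect(ps,z,n):
    P=np.array([g(x,y,z)[:2] for x,y in ps]);print(n,P.mean(0).round(4),[np.linalg.norm(P[i]-P[i-1]).round(3) for i in range(4)],
      'long yaw deg',[np.degrees(np.arctan2(*(P[a]-P[b])[::-1])).round(1) for a,b in((0,1),(3,2))])
rect([(148,268),(322,266),(325,394),(150,397)],.087,'tub')
rect([(465,354),(603,403),(570,502),(432,450)],.023,'marks')
rect([(455,335),(622,395),(581,523),(412,461)],.023,'panel')
h=(g(478,411,.0495)+g(567,439,.0495))/2;print('handle',h)
a,l,p=g(75,76,.215),g(223,298,.215),g(255,334,.265);print(a,l,p,np.linalg.norm((l-a)[:2]),np.linalg.norm((p-a)[:2]))
E
```

```text
tub [ 0.56   -0.0101] [np.float64(0.122), np.float64(0.163), np.float64(0.12), np.float64(0.161)] long yaw deg [np.float64(91.2), np.float64(91.6)]
marks [ 0.4808 -0.2791] [np.float64(0.099), np.float64(0.14), np.float64(0.101), np.float64(0.139)] long yaw deg [np.float64(70.6), np.float64(69.8)]
panel [ 0.4798 -0.2791] [np.float64(0.13), np.float64(0.17), np.float64(0.13), np.float64(0.169)] long yaw deg [np.float64(70.4), np.float64(70.3)]
handle [ 0.47955018 -0.27936905  0.0495    ]
[0.76014487 0.12990245 0.215     ] [ 0.5645148  -0.00186473  0.215     ] [ 0.52500674 -0.02976286  0.265     ] 0.23586800499396607 0.2842234229515759
```

```bash
python3 -m creep '[[[20,28,15,0,0,7],[22,30,15,0,0,7],[24,32,8,0,0,0],[24,33,5,0,0,0],[24,33,5,0,0,0]]]' -1 15; python3 -m creep '[[[24,33,5,0,0,0],[24,33,5,0,0,0],[24,33,0,0,0,0],[24,33,0,0,0,0],[24,33,0,0,0,0]]]'
```

```text
time: 0.52
tool_pos: [0.2937, -0.3365, 0.449]
tool_rot: [-3.133, -0.0, 0.598]
contact_force: [1.4, -1.2, -0.3]
opening: 0.0914
time: 0.93
tool_pos: [0.4138, -0.1665, 0.46]
tool_rot: [-3.134, -0.001, 0.596]
contact_force: [0.9, -0.2, 0.0]
opening: 0.0921
```

```bash
python3 -m creep '[[[22,28,0,0,0,0],[22,28,0,0,0,0],[22,28,0,0,0,0],[22,28,0,0,0,0],[0,0,0,0,0,0]]]'; python3 - <<'E'
from h import *
st=shot('wrist','w1.png',s=1.5);print(st['tool_pos'],st['tool_rot'],px('wrist',[.527,-.029,.265],st)*1.5)
E
```

```text
time: 1.35
tool_pos: [0.5069, -0.0418, 0.4587]
tool_rot: [-3.132, -0.002, 0.602]
contact_force: [-0.9, 0.0, -0.6]
opening: 0.0923
[ 0.50691729 -0.0417715   0.45873545] [-3.13180433e+00 -1.61992593e-03  6.02076086e-01] [390.77839345 296.16281033]
```

View pics/w1.png

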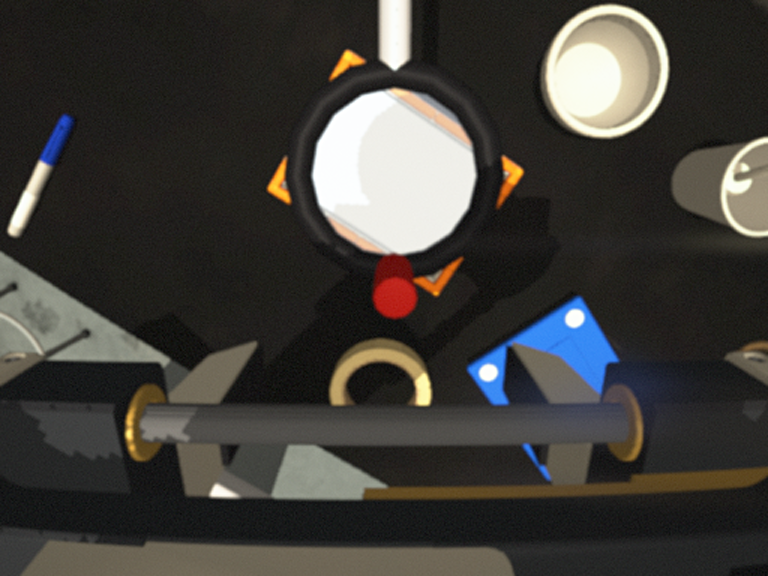

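The peg top is at (396,298), against a prediction of (391,296). The arm is aligned with the tool, so the peg is at about (0.528, -0.031). I'll go over it, down, and grip.

```bash
python3 -m creep '[[[21,11,0,0,0,0],[0,0,0,0,0,0],[0,0,-25,0,0,0],[0,0,-24,0,0,0],[0,0,0,0,0,0]]]'; python3 -m creep '[[[0,0,0,0,0,0],[0,0,0,0,0,0],[0,0,0,0,0,0],[0,0,0,0,0,0],[0,0,0,0,0,0]]]' 1 12
```

```text
time: 1.82
tool_pos: [0.526, -0.0336, 0.4078]
tool_rot: [-3.133, 0.003, 0.603]
contact_force: [-1.9, -0.2, -0.6]
opening: 0.0916
time: 2.23
tool_pos: [0.525, -0.0364, 0.4115]
tool_rot: [-3.135, 0.002, 0.599]
contact_force: [0.1, 0.1, 0.1]
opening: 0.063
```

```bash
python3 -m creep '[[[0,0,0,0,0,0],[0,0,0,0,0,0],[0,0,0,0,0,0],[0,0,0,0,0,0],[0,0,0,0,0,0]]]'; python3 -m creep '[[[0,0,0,0,0,0],[0,0,0,0,0,0],[0,0,0,0,0,0],[0,0,0,0,0,0]]]'
```

```text
time: 2.65
tool_pos: [0.5251, -0.0365, 0.4137]
tool_rot: [-3.138, -0.001, 0.599]
contact_force: [0.1, 0.1, -0.5]
opening: 0.0298
time: 2.98
tool_pos: [0.5251, -0.0363, 0.4136]
tool_rot: [-3.138, -0.0, 0.6]
contact_force: [-0.4, 0.2, -0.2]
opening: 0.0178
```

```bash
python3 -m creep '[[[-8,13,0,0,0,-3],[-16,27,0,0,0,-6.5],[-13,28,0,0,0,-6.5],[-10,30,0,0,0,-6.5],[-7,31,0,0,0,-6.5]]]'
```

```text
time: 3.4
tool_pos: [0.4732, 0.0906, 0.4138]
tool_rot: [-3.141, -0.011, 0.068]
contact_force: [12.6, 2.0, -7.6]
opening: 0.0174
```

```bash
python3 -m creep '[[[2,29,0,0,0,-6],[4,30,0,0,0,-6.5],[7,30,0,0,0,-6.5],[9,29,0,0,0,-6.5],[12,28,0,0,0,-6.5]]]'
```

```text
time: 3.82
tool_pos: [0.5002, 0.2439, 0.4137]
tool_rot: [3.137, 0.002, -0.518]
contact_force: [7.5, -4.5, -2.4]
opening: 0.0179
```

```bash
python3 -m creep '[[[0,0,0,0,0,0]]]'
```

```text
time: 3.9
tool_pos: [0.5015, 0.2477, 0.4136]
tool_rot: [3.14, -0.0, -0.523]
contact_force: [4.1, -2.2, 3.0]
opening: 0.0173
```

```bash
python3 -m creep '[[[12,28,0,0,0,-6],[2,2,0,0,0,0],[0,0,0,0,0,0]]]'; python3 -m creep '[[[0,0,0,0,0,0],[0,0,0,0,0,0],[0,0,0,0,0,0],[0,0,0,0,0,0],[0,0,0,0,0,0]]]' 0; python3 -m creep '[[[0,0,5,0,0,0],[0,0,30,0,0,0],[0,0,30,0,0,0],[0,0,0,0,0,0]]]'
```

```text
time: 4.15
tool_pos: [0.5174, 0.2802, 0.4136]
tool_rot: [-3.142, -0.005, -0.631]
contact_force: [1.7, -2.2, 3.1]
opening: 0.0177
time: 4.57
tool_pos: [0.5171, 0.2793, 0.4129]
tool_rot: [3.14, -0.004, -0.631]
contact_force: [-1.1, 0.2, 0.5]
opening: 0.0442
time: 4.9
tool_pos: [0.5165, 0.2778, 0.4794]
tool_rot: [3.136, -0.001, -0.632]
contact_force: [-0.5, 0.6, 0.5]
opening: 0.046
```

```bash
python3 -m creep '[[[-6,-25,0,0,0,7],[-6,-37,0,0,0,7],[-6,-38,0,0,0,7],[-6,-38,0,0,0,7],[-6,-38,0,0,0,7]]]'; python3 -m creep '[[[-2,-38,0,0,0,7],[-2,-38,0,0,0,7],[-2,-38,0,0,0,7],[0,-38,0,0,0,7],[0,-38,0,0,0,7]]]';  python3 -m creep '[[[0,-38,-10,0,0,7],[0,-38,-20,0,0,7],[0,-38,-20,0,0,7],[0,-30,-25,0,0,7],[0,0,-25,0,0,7]]]'
```

```text
time: 5.32
tool_pos: [0.4859, 0.1088, 0.4817]
tool_rot: [3.141, -0.006, -0.03]
contact_force: [0.9, 0.6, 0.5]
opening: 0.0463
time: 5.73
tool_pos: [0.4775, -0.0662, 0.4838]
tool_rot: [3.139, -0.009, 0.52]
contact_force: [0.9, -0.9, 0.2]
opening: 0.0462
time: 6.15
tool_pos: [0.4758, -0.2095, 0.3934]
tool_rot: [3.122, -0.011, 1.112]
contact_force: [-0.6, -0.5, -1.0]
opening: 0.046
```

```bash
python3 -m creep '[[[2,-25,0,0,0,6.5],[2,-25,0,0,0,0],[0,-10,-5,0,0,0],[0,0,0,0,0,0]]]'; python3 - <<'E'
from h import *
st=shot('wrist','w2.png',s=1.5);print(st['tool_pos'],st['tool_rot'])
u=np.array([np.cos(np.radians(70.3)),np.sin(np.radians(70.3))]);c=np.array([.480,-.279]);n=np.array([u[1],-u[0]])
for a in(.045,-.045):print('handle end',px('wrist',[*(c+a*u),.0495],st)*1.5)
for a,b in((.07,.05),(.07,-.05),(-.07,.05)):print('mark',px('wrist',[*(c+a*u+b*n),.023],st)*1.5)
E
```

```text
time: 6.48
tool_pos: [0.4769, -0.2734, 0.3813]
tool_rot: [3.134, -0.015, 1.233]
contact_force: [0.5, -0.3, 0.1]
opening: 0.0459
[ 0.47689344 -0.27338835  0.38129066] [ 3.13354575 -0.01480124  1.23316687]
handle end [387.37184118 219.06524989]
handle end [386.36795223 341.22093898]
mark [455.33916785 181.06247141]
mark [318.57788827 180.22189397]
mark [447.08087155 357.56003549]
```

View pics/w2.png

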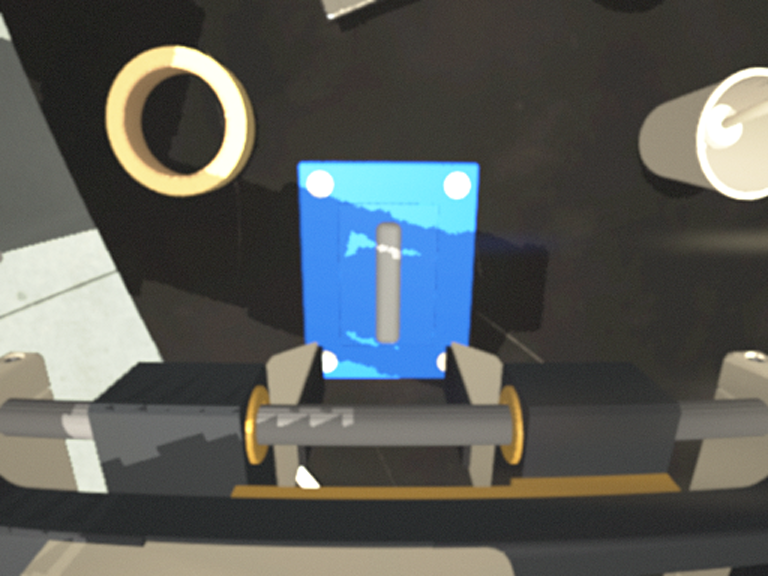

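The handle runs from (388,222) to (388,343) and the marks are at (457,185) and (320,184). That is within 4 px (2 mm) of prediction, with the handle in line with the jaws, so I'll descend.

```bash
python3 -m creep '[[[2,-6,-30,-0.7,0.7,0],[0,-1,-38,0,0,0],[0,-1,-38,0,0,0],[0,0,-38,0,0,0],[0,0,-10,0,0,0]]]'; python3 -m creep '[[[0,0,0,0,0,0]]]'
```

```text
time: 6.95
tool_pos: [0.4802, -0.2755, 0.2312]
tool_rot: [3.123, 0.005, 1.232]
contact_force: [-0.5, 1.0, -0.3]
opening: 0.0462
time: 7.03
tool_pos: [0.4799, -0.2737, 0.2292]
tool_rot: [3.127, 0.003, 1.233]
contact_force: [0.0, -0.4, -0.5]
opening: 0.0462
```

```bash
python3 -m creep '[[[0,-7,-12,0.4,0.7,0],[0,0,-10,0,0,0],[0,0,0,0,0,0]]]'; python3 -m creep '[[[0,0,0,0,0,0],[0,0,0,0,0,0],[0,0,0,0,0,0],[0,0,0,0,0,0],[0,0,0,0,0,0]]]' 1 30
```

```text
time: 7.28
tool_pos: [0.4811, -0.2777, 0.209]
tool_rot: [3.139, 0.001, 1.235]
contact_force: [-0.3, 0.1, 0.1]
opening: 0.046
time: 7.7
tool_pos: [0.4824, -0.2765, 0.2137]
tool_rot: [3.132, 0.003, 1.235]
contact_force: [-1.0, 0.6, -1.8]
opening: 0.0177
```

```bash
python3 -m creep '[[[0,0,0,0,0,0],[0,0,15,0,0,0],[0,0,35,0,0,0],[0,0,38,0,0,0],[0,0,38,0,0,0]]]'; python3 -m creep '[[[5,15,25,0,0,3],[9,30,15,0,0,3],[11,36,0,0,0,3],[11,36,0,0,0,3],[11,36,0,0,0,3]]]';python3 -m creep '[[[11,36,0,0,0,3],[10,36,0,0,0,2.5],[5,18,0,0,0,0],[0,0,0,0,0,0]]]'
```

```text
time: 8.12
tool_pos: [0.4794, -0.2746, 0.3347]
tool_rot: [-3.132, -0.004, 1.235]
contact_force: [0.9, -0.6, -2.2]
opening: 0.0179
time: 8.53
tool_pos: [0.5259, -0.1239, 0.3871]
tool_rot: [3.134, 0.005, 1.494]
contact_force: [1.6, 0.0, -2.1]
opening: 0.0174
time: 8.87
tool_pos: [0.5527, -0.0234, 0.3875]
tool_rot: [3.133, 0.002, 1.602]
contact_force: [0.1, -0.2, -1.6]
opening: 0.0178
```

```bash
python3 - <<'E'
from h import *
st=shot('wrist','w3.png',s=1.5);print(st['tool_pos'],st['tool_rot'])
c=np.array([.56,-.010])
u=np.array([np.cos(np.radians(91.3)),np.sin(np.radians(91.3))]);n=np.array([u[1],-u[0]])
for a,b in((.08,.06),(.08,-.06)):print('tub corner',px('wrist',[*(c+a*u+b*n),.087],st)*1.5)
T=np.eye(4);T[:3,3]=st['tool_pos'];T[:3,:3]=R.from_euler('xyz',st['tool_rot']).as_matrix()
for q in((.07,.05),(.07,-.05)):
  print('mark',px('wrist',(T@[q[0]-.005,q[1],.2137-.023,1])[:3],st)*1.5)
print('handle end',px('wrist',(T@[.045-.005,0,.2137-.0495,1])[:3],st)*1.5)
E
```

```text
[ 0.55265458 -0.02343436  0.38749423] [3.13261983e+00 2.05086673e-03 1.60209809e+00]
tub corner [495.01791246 129.82302625]
tub corner [291.70920432 127.64821809]
mark [517.96505944 192.73885266]
mark [250.15316107 192.73752513]
handle end [384.10996822 275.39071014]
```

View pics/w3.png

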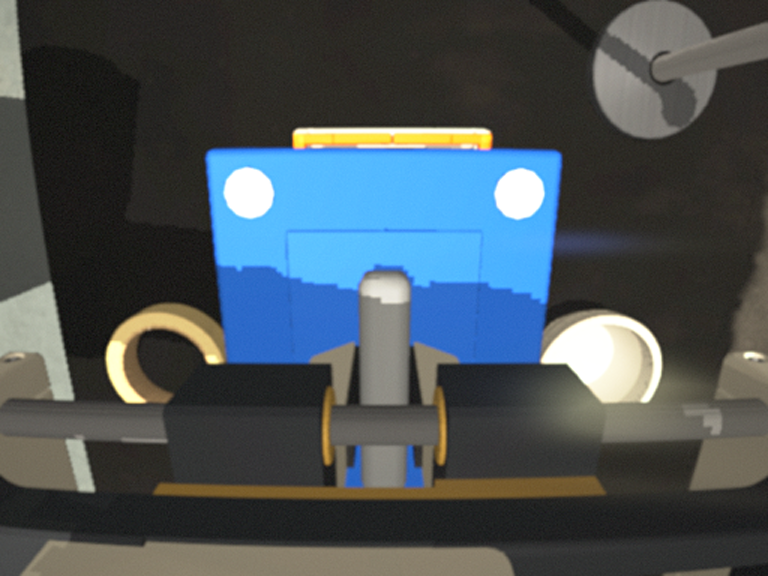

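Marks at (249,193) and (520,193) confirm the lid sits 5 mm back in the grip and square. The gasket corners at (293,130) and (491,130) put the tub at about (0.559, -0.0105). I'll align over it and lower.

```bash
python3 -m creep '[[[6,18,-30,0,0.5,0],[0,0,-30,0,0,0],[0,0,-8,0,0,0],[0,0,0,0,0,0]]]'; python3 -m creep '[[[0,0,0,0,0,0]]]'
```

```text
time: 9.25
tool_pos: [0.5581, -0.0088, 0.3189]
tool_rot: [3.139, 0.005, 1.6]
contact_force: [0.8, -0.7, -1.3]
opening: 0.0178
time: 9.33
tool_pos: [0.558, -0.0099, 0.3189]
tool_rot: [3.14, 0.005, 1.599]
contact_force: [0.7, 0.8, -2.0]
opening: 0.0177
```

```bash
python3 -m creep '[[[1,4.5,0,0,0,0],[0,0,0,0,0,0],[0,0,-7,0,0,0]]]'; python3 -m creep '[[[0,0,0,0,0,0]]]'
```

```text
time: 9.58
tool_pos: [0.5601, -0.0074, 0.3162]
tool_rot: [3.133, 0.007, 1.595]
contact_force: [0.8, 0.4, -1.7]
opening: 0.0177
time: 9.67
tool_pos: [0.5599, -0.0077, 0.3159]
tool_rot: [3.133, 0.007, 1.595]
contact_force: [0.3, 0.2, -2.3]
opening: 0.0176
```

```bash
python3 -m creep '[[[-0.5,2,-12,0,0.4,0],[0,0.5,-12,0,0,0],[0,0,0,0,0,0]]]'; python3 -m creep '[[[0,0,0,0,0,0]]]'
```

```text
time: 9.92
tool_pos: [0.5596, -0.0052, 0.2917]
tool_rot: [3.137, 0.007, 1.594]
contact_force: [-0.2, 0.8, -2.4]
opening: 0.0178
time: 10.0
tool_pos: [0.5595, -0.0051, 0.2912]
tool_rot: [3.138, 0.007, 1.595]
contact_force: [0.8, 0.5, -1.0]
opening: 0.018
```

```bash
python3 -m creep '[[[0,0,-5,0,0,0],[0,0,0,0,0,0]]]'; python3 -m creep '[[[0,0,-4,0,0,0],[0,0,0,0,0,0]]]'
```

```text
time: 10.17
tool_pos: [0.5598, -0.005, 0.2867]
tool_rot: [3.137, 0.007, 1.595]
contact_force: [-0.4, -0.2, -1.5]
opening: 0.0174
time: 10.33
tool_pos: [0.56, -0.0049, 0.2865]
tool_rot: [3.133, 0.008, 1.595]
contact_force: [0.2, 0.4, -2.0]
opening: 0.0177
```

```bash
python3 -m creep '[[[0,0,-6,0,0,0],[0,0,0,0,0,0]]]'; python3 -m creep '[[[0,0,0,0,0,0]]]'
```

```text
time: 10.5
tool_pos: [0.5604, -0.0048, 0.2847]
tool_rot: [3.128, 0.009, 1.595]
contact_force: [-0.6, -0.6, -2.7]
opening: 0.0179
time: 10.58
tool_pos: [0.5604, -0.0048, 0.285]
tool_rot: [3.127, 0.009, 1.595]
contact_force: [-0.7, -0.1, -2.3]
opening: 0.0177
```

```bash
python3 -m creep '[[[0,0,-6,0.5,0.9,0],[0,0,0,0,0,0]]]'; python3 -m creep '[[[0,0,-6,0,0,0],[0,0,0,0,0,0]]]'
```

```text
time: 10.75
tool_pos: [0.562, -0.0056, 0.2827]
tool_rot: [3.134, 0.003, 1.596]
contact_force: [-0.6, 0.3, -2.7]
opening: 0.0176
time: 10.92
tool_pos: [0.562, -0.0058, 0.2797]
tool_rot: [3.132, 0.004, 1.597]
contact_force: [-1.4, 0.9, -2.4]
opening: 0.0177
```

```bash
python3 -m creep '[[[0,0,-5,0,0.3,0],[0,0,0,0,0,0]]]'; python3 -c "
from h import *
s=robot.observe();print(s['tool_pos'],s['contact_force'],s['torque'])
shot('scene','s2.png',(190,140,340,260),4)"
```

```text
time: 11.08
tool_pos: [0.5623, -0.0058, 0.2778]
tool_rot: [3.134, 0.004, 1.597]
contact_force: [-2.0, 0.2, -3.1]
opening: 0.0172
[ 0.5623416  -0.00577391  0.27779175] [-1.9602455   0.22999578 -3.06420438] [-0.07358949  0.24503598  0.07773604]
```

View pics/s2.png

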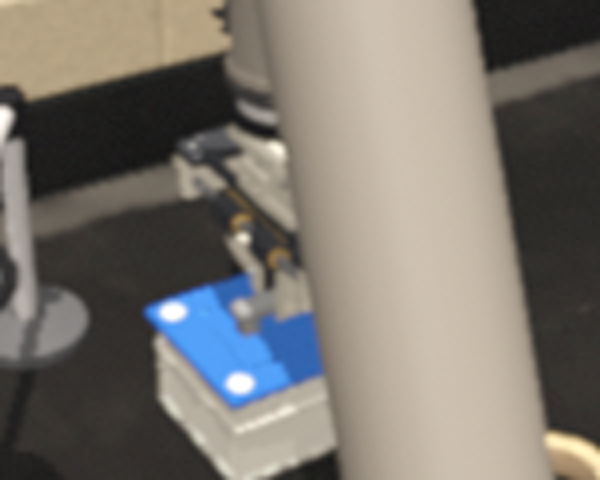

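```bash
python3 - <<'E'
from h import *
for z in(.089,.096,.103):
  a=at('scene',190+172/4-.4,140+312/4-.4,z);b=at('scene',190+239/4-.4,140+383/4-.4,z);d=b-a
  u=d[:2]/np.linalg.norm(d[:2]); print(z,a,b,np.linalg.norm(d),'yaw err',np.degrees(np.arctan2(u[1],-u[0]))*-1,'centre',(a+b)[:2]/2+.07*np.array([-u[1],u[0]]))
E
python3 -m creep '[[[-3,0,-4,0,0.3,0],[0,0,0,0,0,0]]]'
```

```text
0.089 [0.61359509 0.05966386 0.089     ] [0.5140909  0.05635642 0.089     ] 0.09955914456997764 yaw err 1.9037687223540922 centre [ 0.56616846 -0.01195122]
0.096 [0.60510586 0.06375035 0.096     ] [0.50656367 0.06047488 0.096     ] 0.09859660379641283 yaw err 1.9037687223540547 centre [ 0.55816023 -0.00784874]
0.103 [0.59661662 0.06783685 0.103     ] [0.49903645 0.06459335 0.103     ] 0.09763406302284791 yaw err 1.9037687223540511 centre [ 0.550152   -0.00374626]
time: 11.3
tool_pos: [0.5616, -0.0057, 0.2775]
tool_rot: [3.128, 0.005, 1.597]
contact_force: [-5.7, -1.2, -4.4]
opening: 0.0179
```

```bash
python3 -m creep '[[[-3,0,0,0.3,1,0],[0,0,0,0,0,0]]]';python3 -m creep '[[[0,0,0,0,0,0]]]'
```

```text
time: 11.47
tool_pos: [0.5586, -0.0057, 0.277]
tool_rot: [-3.138, -0.001, 1.598]
contact_force: [-5.9, 0.8, 10.8]
opening: 0.0177
time: 11.55
tool_pos: [0.5586, -0.0057, 0.277]
tool_rot: [-3.137, -0.001, 1.597]
contact_force: [-0.9, 0.4, 9.3]
opening: 0.0178
```

Contact is at +9 N with the lid level and centred. I'll release and rise.

```bash
python3 -m creep '[[[0,0,3,0,0,0],[0,0,0,0,0,0],[0,0,0,0,0,0],[0,0,0,0,0,0],[0,0,0,0,0,0]]]' 0; python3 -m creep '[[[0,0,10,0,0,0],[0,0,30,0,0,0],[0,0,38,0,0,0],[0,0,30,0,0,0],[0,0,0,0,0,0]]]' - ; python3 - <<'E'
from h import *
st=shot('wrist','w4.png',s=1.5);print(st['tool_pos'],st['tool_rot'])
c=np.array([.559,-.0105]);y=np.radians(91.5)
u=np.array([np.cos(y),np.sin(y)]);n=np.array([u[1],-u[0]])
for a,b in((.07,.05),(.07,-.05),(-.07,.05),(-.07,-.05)):print('mark',px('wrist',[*(c+a*u+b*n),.096],st)*1.5)
E
```

```text
time: 11.97
tool_pos: [0.5583, -0.0058, 0.2769]
tool_rot: [-3.132, -0.003, 1.597]
contact_force: [0.6, 0.7, -0.1]
opening: 0.0443
time: 12.38
tool_pos: [0.5568, -0.0056, 0.3882]
tool_rot: [-3.124, -0.004, 1.596]
contact_force: [0.7, 0.0, -0.3]
opening: 0.0457
[ 0.55679392 -0.005613    0.38816262] [-3.12386487 -0.00445076  1.5963315 ]
mark [481.49084798 181.20866523]
mark [311.43931445 180.97668461]
mark [468.97809474 394.70494409]
mark [320.85712514 393.60450635]
```

View pics/w4.png

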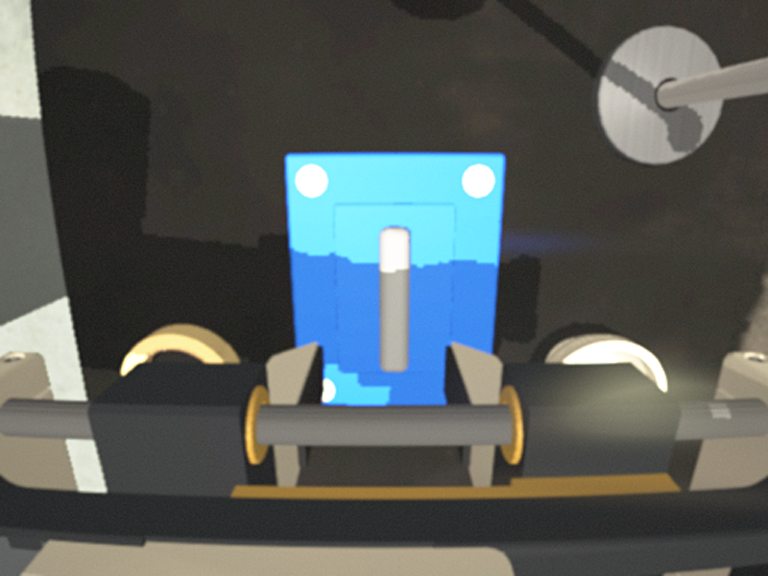

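The lid lies square on the tub, with its far marks at (312,181) and (478,181) as predicted. Next I'll close the fingers and go to the far-left mark.

```bash
python3 -m creep '[[[25,30,0,0,-1,0],[25,33,0,0,0,0],[0,3,-20,0,0,0],[0,0,-35,0,0,0],[0,0,-20,0,0,0]]]' 1 20; python3 -m creep '[[[0,0,0,0,0,0],[0,0,0,0,0,0],[0,0,0,0,0,0]]]'
```

```text
time: 12.85
tool_pos: [0.6081, 0.0629, 0.3133]
tool_rot: [3.133, -0.004, 1.594]
contact_force: [0.2, 0.2, -0.8]
opening: 0.0176
time: 13.1
tool_pos: [0.6066, 0.0634, 0.3072]
tool_rot: [-3.137, -0.004, 1.595]
contact_force: [-0.9, -0.4, -1.0]
opening: 0.0007
```

```bash
python3 -m creep '[[[0,-2,-13,0,0,0],[0,0,-12,0,0,0],[0,0,-6,0,0,0],[0,0,0,0,0,0]]]'; python3 -m creep '[[[0,0,-5,0,0,0],[0,0,0,0,0,0]]]'; python3 -m creep '[[[0,0,-5,0,0,0],[0,0,0,0,0,0]]]'
```

```text
time: 13.43
tool_pos: [0.6075, 0.0606, 0.2797]
tool_rot: [3.138, -0.004, 1.593]
contact_force: [-0.4, -1.2, 0.6]
opening: 0.0007
time: 13.6
tool_pos: [0.6078, 0.0604, 0.2755]
tool_rot: [3.137, -0.004, 1.593]
contact_force: [-1.0, -0.3, -0.7]
opening: 0.0004
time: 13.77
tool_pos: [0.608, 0.0604, 0.271]
tool_rot: [3.135, -0.004, 1.593]
contact_force: [-1.5, 0.3, -0.3]
opening: 0.0009
```

```bash
for i in 1 ; do python3 -m creep '[[[0,0,-4,0,0,0],[0,0,0,0,0,0]]]'; done; python3 -m creep '[[[0,0,-4,0,0,0],[0,0,0,0,0,0]]]'; python3 -m creep '[[[0,0,-4,0,0,0],[0,0,0,0,0,0]]]'
```

```text
time: 13.93
tool_pos: [0.6085, 0.0604, 0.2678]
tool_rot: [3.133, -0.004, 1.593]
contact_force: [0.4, 0.1, 0.3]
opening: 0.0002
time: 14.1
tool_pos: [0.6087, 0.0605, 0.2684]
tool_rot: [3.129, -0.003, 1.593]
contact_force: [-0.3, -0.9, -0.1]
opening: 0.0004
time: 14.27
tool_pos: [0.609, 0.0606, 0.268]
tool_rot: [3.124, -0.003, 1.594]
contact_force: [-0.3, -0.1, -0.4]
opening: 0.0003
```

```bash
python3 -m creep '[[[-1,0,-7,0,0.8,0],[0,0,0,0,0,0]]]';  python3 -m creep '[[[0,0,-7,0,0,0]]]'; python3 -m creep '[[[0,0,-7,0,0,0]]]'
```

```text
time: 14.43
tool_pos: [0.6103, 0.0608, 0.269]
tool_rot: [3.122, -0.003, 1.594]
contact_force: [0.4, 0.4, -0.5]
opening: 0.0007
time: 14.52
tool_pos: [0.6113, 0.0609, 0.2665]
tool_rot: [3.115, -0.003, 1.594]
contact_force: [-19.9, 0.7, 69.7]
opening: 0.0
time: 14.6
tool_pos: [0.6114, 0.0611, 0.2664]
tool_rot: [3.11, -0.002, 1.595]
contact_force: [-27.5, -0.3, 69.8]
opening: 0.0005
```

Zero rows relax the press, because each row restarts from the measured pose, so the low force readings were misleading. This corner is home at TCP z 0.267, the seated height. I'll back off and go to near-left with smaller press steps.

```bash
python3 -m creep '[[[0,0,8,0,0,0],[0,0,15,0,1.5,0],[-35,0,5,0,0,0],[-35,0,0,0,0,0],[-28,-2,0,0,0,0]]]'; python3 -m creep '[[[0,0,0,0,0,0]]]'
```

```text
time: 15.02
tool_pos: [0.5149, 0.0589, 0.2977]
tool_rot: [3.126, -0.002, 1.594]
contact_force: [0.2, -0.0, -0.5]
opening: 0.0005
time: 15.1
tool_pos: [0.5104, 0.0591, 0.2967]
tool_rot: [3.132, -0.002, 1.595]
contact_force: [0.4, 0.5, -0.2]
opening: 0.0004
```

```bash
python3 -m creep '[[[-4,-1,-9,0,0.5,0],[0,0,-9,0,0,0],[0,0,0,0,0,0]]]'; python3 -m creep '[[[0,0,-4,0,0,0]]]'; python3 -m creep '[[[0,0,-3,0,0,0]]]'; python3 -m creep '[[[0,0,-3,0,0,0]]]'
```

```text
time: 15.35
tool_pos: [0.5055, 0.0582, 0.2776]
tool_rot: [3.141, -0.003, 1.595]
contact_force: [1.0, 0.2, -0.0]
opening: 0.0004
time: 15.43
tool_pos: [0.5063, 0.0582, 0.2734]
tool_rot: [3.14, -0.003, 1.595]
contact_force: [0.1, -0.5, 0.5]
opening: 0.0004
time: 15.52
tool_pos: [0.5068, 0.0582, 0.2696]
tool_rot: [3.14, -0.003, 1.595]
contact_force: [0.1, 0.0, 0.5]
opening: 0.0006
time: 15.6
tool_pos: [0.5073, 0.0582, 0.2669]
tool_rot: [3.14, -0.003, 1.595]
contact_force: [-16.2, -0.3, 55.2]
opening: 0.0003
```

```bash
python3 -m creep '[[[0,0,6,0,0,0],[0,-10,20,0,0,0],[0,-38,8,0,0,0],[0,-38,0,0,0,0],[2,-38,0,0,0,0]]]'; python3 -m creep '[[[1,-14,0,0,0,0],[0,0,0,0,0,0]]]'
```

```text
time: 16.02
tool_pos: [0.511, -0.0634, 0.3017]
tool_rot: [3.138, -0.004, 1.606]
contact_force: [-0.2, 0.4, 0.3]
opening: 0.0004
time: 16.18
tool_pos: [0.5132, -0.0841, 0.3021]
tool_rot: [3.135, -0.001, 1.601]
contact_force: [-0.0, -0.4, -0.3]
opening: 0.0008
```

```bash
python3 -m creep '[[[-3,1,-12,0,0.4,0],[0,0,-12,0,0,0],[0,0,0,0,0,0]]]'; python3 -m creep '[[[0,0,-3,0,0,0]]]'; python3 -m creep '[[[0,0,-3,0,0,0]]]'; python3 -m creep '[[[0,0,-2,0,0,0]]]'
```

```text
time: 16.43
tool_pos: [0.5111, -0.0841, 0.2776]
tool_rot: [3.139, -0.0, 1.597]
contact_force: [-0.1, 0.3, -0.6]
opening: 0.0006
time: 16.52
tool_pos: [0.5115, -0.0837, 0.2747]
tool_rot: [3.139, -0.001, 1.597]
contact_force: [0.1, 0.7, -0.2]
opening: 0.0004
time: 16.6
tool_pos: [0.5116, -0.0831, 0.2716]
tool_rot: [3.139, -0.001, 1.598]
contact_force: [-0.6, 0.3, 0.0]
opening: 0.0005
time: 16.68
tool_pos: [0.5118, -0.0826, 0.2696]
tool_rot: [3.139, -0.001, 1.598]
contact_force: [-0.4, -0.5, 0.1]
opening: 0.0005
```

```bash
python3 -m creep '[[[0,0,-2,0,0,0]]]'; python3 -m creep '[[[0,0,-2,0,0,0]]]'; python3 -m creep '[[[0,0,-2,0,0,0]]]'
```

```text
time: 16.77
tool_pos: [0.512, -0.0822, 0.2676]
tool_rot: [3.139, -0.001, 1.599]
contact_force: [-0.4, 0.1, -0.5]
opening: 0.0007
time: 16.85
tool_pos: [0.5121, -0.082, 0.2671]
tool_rot: [3.138, 0.0, 1.6]
contact_force: [-11.0, -0.3, 30.8]
opening: 0.0007
time: 16.93
tool_pos: [0.512, -0.0819, 0.2671]
tool_rot: [3.138, 0.001, 1.601]
contact_force: [-9.3, 1.2, 23.3]
opening: 0.0005
```

```bash
python3 -m creep '[[[0,0,6,0,0,0],[0,0,20,0,0,0],[38,0,8,0,0,0],[38,1,0,0,0,0],[22,2,0,0,0,0]]]'; python3 -m creep '[[[0,0,-12,0,0,0],[0,0,-10,0,0,0],[0,0,0,0,0,0]]]'
```

```text
time: 17.35
tool_pos: [0.6081, -0.0774, 0.3056]
tool_rot: [3.141, 0.0, 1.6]
contact_force: [-0.0, -0.0, 0.0]
opening: 0.0006
time: 17.6
tool_pos: [0.6115, -0.0765, 0.283]
tool_rot: [3.135, 0.001, 1.602]
contact_force: [-1.3, -0.7, -0.3]
opening: 0.0005
```

```bash
python3 -m creep '[[[0,-2,-5,0,0.3,0]]]'; python3 -m creep '[[[0,0,-4,0,0,0]]]'; python3 -m creep '[[[0,0,-2,0,0,0]]]'; python3 -m creep '[[[0,0,-2,0,0,0]]]'; python3 -m creep '[[[0,0,-2,0,0,0]]]'; python3 -m creep '[[[0,0,-2,0,0,0]]]'
```

```text
time: 17.68
tool_pos: [0.611, -0.0782, 0.278]
tool_rot: [3.141, 0.001, 1.603]
contact_force: [0.6, -0.3, 0.7]
opening: 0.0007
time: 17.77
tool_pos: [0.6101, -0.0784, 0.2731]
tool_rot: [-3.14, 0.001, 1.602]
contact_force: [0.2, 1.3, -1.5]
opening: 0.0005
time: 17.85
tool_pos: [0.6094, -0.0785, 0.2705]
tool_rot: [-3.139, 0.0, 1.602]
contact_force: [-0.0, 0.2, -0.3]
opening: 0.0002
time: 17.93
tool_pos: [0.6089, -0.0787, 0.2682]
tool_rot: [-3.138, 0.0, 1.602]
contact_force: [0.3, 0.3, 0.3]
opening: 0.0004
time: 18.02
tool_pos: [0.6086, -0.0788, 0.2672]
tool_rot: [-3.138, 0.0, 1.601]
contact_force: [-4.8, 2.2, 19.7]
opening: 0.0004
time: 18.1
tool_pos: [0.6085, -0.0788, 0.2672]
tool_rot: [-3.14, 0.0, 1.601]
contact_force: [-6.3, 2.5, 18.4]
opening: 0.0001
```

All four corners stop hard at TCP z 0.267, so the lid's top is at 0.089 as seated. I'll retreat and check.

```bash
python3 -m creep '[[[0,0,6,0,0,0],[0,0,25,0,0,0],[0,0,38,0,0,0],[0,-20,35,0,0,0],[-10,-38,10,0,0,0]]]'; python3 -m creep '[[[-20,-36,0,0,0,0],[-20,-36,0,0,0,0],[-20,-36,0,0,0,0],[-20,-36,0,0,0,0],[-20,-36,0,0,0,0]]]';python3 -m creep '[[[-20,-36,0,0,0,0],[-20,-36,0,0,0,0],[0,0,0,0,0,0]]]'; python3 - <<'E'
from h import *
shot('scene','s3.png'); shot('top','t3.png')
a=np.load('pics/last_scene.npy')[120:280,150:350]; b=np.load('pics/last_top.npy')[110:270,190:350]
cv2.imwrite('pics/fin.png',np.hstack([cv2.resize(a,(500,400),interpolation=cv2.INTER_CUBIC),cv2.resize(b,(300,300)).repeat(1,0) if 0 else cv2.copyMakeBorder(cv2.resize(b,(300,300)),0,100,0,0,0)]))
E
```

```text
time: 18.52
tool_pos: [0.5969, -0.132, 0.3838]
tool_rot: [-3.134, -0.003, 1.608]
contact_force: [0.4, -0.8, -0.6]
opening: 0.0007
time: 18.93
tool_pos: [0.4949, -0.3146, 0.3919]
tool_rot: [3.135, 0.005, 1.615]
contact_force: [0.3, -0.2, 0.5]
opening: 0.0008
time: 19.18
tool_pos: [0.4496, -0.3925, 0.3933]
tool_rot: [3.135, 0.009, 1.608]
contact_force: [0.1, -0.1, 0.1]
opening: 0.0005
```

View pics/fin.png

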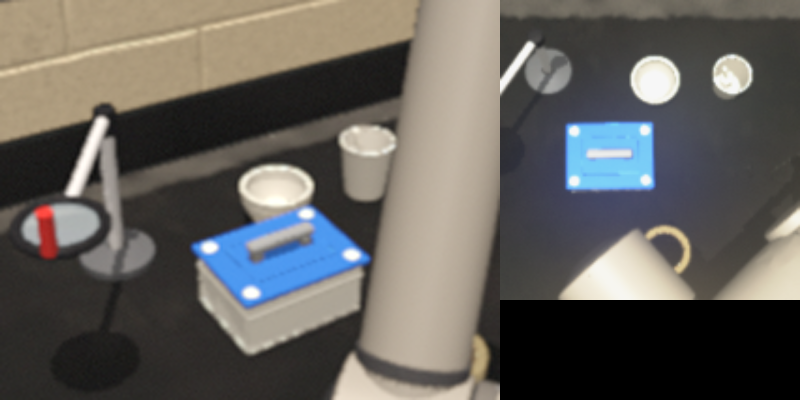

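The picture shows the lid square and flush on the tub with no orange showing, the lens far to the left at scene crop (60,226), and the bystanders in place. One numeric check before handing in.

```bash
python3 - <<'E'
from h import *
M=np.array([at('top',190+x/1.875-.2,110+y/1.875-.2,.089)[:2] for x,y in((73,131),(145,130),(146,181),(73,182))])
c=M.mean(0);print('lid',c,'yaw',np.degrees(np.arctan2(*(M[0]-M[1])[::-1])))
l=at('scene',150+60/2.5,120+226/2.5,.215);print('lens',l,np.linalg.norm(l[:2]-[.56,-.01]))
s=[at('scene',150+x/2.5-.3,120+y/2.5-.3,.089)[:2] for x,y in((209,247),(251,293),(351,255),(306,215))];print('lid scene',np.mean(s,0))
print(robot.observe()['contact_force'],robot.hand_in())
E
```

```text
lid [ 0.55727984 -0.00795832] yaw 91.35163067085058
lens [0.56235021 0.25067707 0.215     ] 0.260687664909945
lid scene [ 0.55855274 -0.01056398]
the job is handed in; nothing more can be done
[-0.05294656  1.61984525 -0.36344719] None
```

The magnifier is swung left, the lid is seated on the tub, and the job is handed in at about 19 s of the 72 s allowed.

**What I did:** I gripped the red peg and turned the magnifier's arm left. Then I laid the lid on the tub, pressed each corner with closed fingers, and moved the gripper clear.

**Last checks:**
- **Lens:** about 26 cm from the tub's middle.
- **Lid position:** within about 3 mm of the tub's centre and less than 1° out of square. The top and scene cameras agree to about 3 mm.
- **Seating:** all four corners stopped hard at nearly the same height, about 0.267 m for the TCP, which is the seated height. No orange gasket shows in the picture.
- **Bystanders:** the mortar, beaker and tape roll looked unmoved. The marker was outside the last crops, but nothing went near it.
- **Contact:** the robot was touching nothing at hand-in.

**What did not go as planned:**
- **Gasket seated early:** it seems to have gone down mostly while I was lowering the lid by its handle. Zero-motion rows relax the arm, so my force readings were too low and I pressed harder than I meant to. The corner presses then found the corners already home, apart perhaps from the far-left one. The lid was probably on the tub for the required 0.2 s before the gasket was fully down, but I could not confirm that order.
- **High press forces:** the first two corner presses peaked at about 70 N and 55 N. Both are under the 120 N wrist limit. They are over 40 N, but the fingertips were pressing, not the gripper's body.

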